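Hold a bevelled heel blank in the corner of a drilling jig

TASK

On the grey drilling jig on the shoe bench, slide the bevelled wooden heel blank home until its long square side is flush along the aluminium fence and its end is against the steel stop block. Then, with the gripper's fingertips, push on the blank slantwise, rather more sideways than down and as firmly as a hand would (about 20 N), so that it is pressed against the fence and down onto the jig bed at once, and finish while still holding it so, without letting go. Keep the blank flat on the bed throughout, and leave the other things on the bench where they are.

Things in the scene. Friction and masses are not known exactly. Their poses are not given: they have to be found in the camera images.
- jig: Fixed drilling jig bed: a flat grey laminate plate 300 (x) by 420 (y) by 18 mm lying on the bench. Origin at the centre of its underside, z up. Its top, on which the blank slides, is 18 mm above the bench. Its +x side, away from the robot, carries the fence. Position and yaw vary. Friction under the blank (coefficient up to about 0.7) takes up part of a sideways push before it reaches the fence.
- fence: Straight aluminium fence fixed to the jig bed, 25 (x) by 380 (y) by 30 mm high above the bed, parallel to the jig's y axis, with flat screw heads on top. Origin at the centre of its underside, on the bed's top; axes as the jig's. Rigid.
- fence_face (a point): Point on the fence's working face (the face looking to jig -x), at jig x = +100 mm, jig y = 0, 15 mm above the bed. Axes as the jig's.
- stop: Steel stop block fixed on the bed against the fence, left of the blank (to jig +y), 60 (x) by 40 (y) by 30 mm high with a round dark screw (18 mm across, 12 mm tall) on top. Its place along the fence varies. Origin at the centre of its underside, on the bed's top; axes as the jig's. Rigid.
- stop_face (a point): Point in the middle of the stop's working face (the face looking to jig -y), 15 mm above the bed. Axes as the jig's.
- blank: The workpiece: loose light wooden heel blank, 95 (x) by 120 (y) by 40 mm high, about 0.3 kg, lying on the jig bed off the fence and stop, up to 0.3 rad askew. Too big for the gripper, so it is pushed. Rigid. Origin at the centre of its underside; its square +x side goes to the fence, its +y end to the stop. Its -x side, towards the robot, is upright for 14 mm and bevelled above.
- blank_side (a point): Point on the blank's square +x side, at blank (47.5, 0, 15) mm. Axes as the blank's.
- blank_end (a point): Point on the blank's +y end, at blank (0, 60, 15) mm. Axes as the blank's.
- blank_bevel (a point): Middle of the steep bevel (60 degrees from level) that runs along the blank's whole top edge on the robot's side, from blank x = -47.5, z = 14 mm up to x = -32.5, z = 40 mm; this point is at blank (-40, 0, 27) mm. Axes as the blank's (not turned with the bevel); a push square to the bevel goes along (0.87, 0, -0.5).
- offcut: Bystander: loose wooden offcut 55 by 35 by 25 mm on the near left part of the jig bed. Origin at the centre of its underside.
- spare: Bystander: a second, identical heel blank lying on the bench to the left, off the jig. Origin at the centre of its underside.
- hammer: Bystander: hammer lying on the bench to the right of the jig.
- can: Bystander: round can 80 mm across, 110 mm tall, standing on the bench to the left of the jig.
- brush: Bystander: brush lying on the bench to the right of the jig.
- cone: Bystander: thread cone 60 mm across, 100 mm tall, standing on the bench near the robot's left side.
- screwdriver: Bystander: screwdriver lying on the bench near the robot's right side.

How it is judged:
By the outcome, as a careful person would: the job done as asked, in the order asked, and still so for the second after the job is handed in, while the arm keeps its last pose, push and grip.
It also fails if it takes over 67 s, if anything falls off the work surface, if the arm or the gripper's body presses on something with over 40 N, if the wrist force passes 120 N, or if a joint passes its speed limit or range.

ROBOT

A 6-joint arm with a two-finger parallel gripper is mounted at the origin on the work surface. World frame = base frame: x ahead of the robot, y to its left, z up, the work surface at z = 0. Lengths are in mm, angles in rad, forces in N, time in s.
With the tool pointing down it reaches from about 275 to 1000 mm from the base axis. Payload 8.4 kg.
Tool frame: the origin (TCP) lies at the centre of the arm's flange, where the gripper is bolted on; the fingertips stand r.tip_extent ahead of it and the grasp point (between the pads) lies 155 mm ahead of it (r.tip_extent is the distance from the TCP to the fingertips, in mm); z points along the fingers, y is the direction in which the jaws open and shut (so a half turn about z gives the same grasp; the last joint's range is limited). The gripper opens to 85 mm and grips with 20 to 120 N. Pads are 22 mm wide; open, the fingers measure 114 mm over their backs; the gripper's body (76 mm by 85 mm) begins 54 mm behind the grasp point. The pads swing forward as they close: fully open they stand 13 mm farther back than shut.
Start: joints at [-1.156, 0.353, 1.633, -0, 1.155, -0.002], TCP at [253.022, -571.497, 404.681] pointing down, gripper open.
Joint ranges: [-2.63, 2.63], [-0.92, 2.1], [0.06, 2.66], [-1.3, 4.44], [0, 2.69], [-3.02, 3.02]. Speed limits (rad/s): [2.22, 2.22, 2.79, 3.14, 3.14, 3.14].

INTERFACE

Orientations are given as [roll, pitch, yaw] about the fixed x, y, z axes, in that order (R = Rz(yaw) Ry(pitch) Rx(roll)).
In Python, from rig import sense, grab_frame, job, r gives the robot as it stands. The module is installed in compiled form; this text tells all that it offers.
- The arm moves only by the shell command python3 -m creep 'ROWS' [FORCE]. ROWS is JSON, a list of rows, each a list of 7 numbers: the turn, a rotation vector about the tool's x, y, z in rad, then the shift along the tool's x, y, z in mm, then the closure, from 0 (fully open) to 1 (shut). In form: [[wx, wy, wz, dx, dy, dz, fingers], ...]. A call has 1 to 10 rows; each row shifts and turns the pose as measured when the row begins, along the tool's axes as they then stand; what a row does not reach is not made up. A row lasts 1/12 s, in which the tool goes at most 41.7 mm and 7.16 degrees, less where a joint would pass 70% of its speed; a pose out of reach is approached as far as the arm can. A call with a gripper value outside its range is refused whole. The fingers move at their own pace and stop on an object; FORCE is the grip in N (left out, the last holds). Time passes only in rows, so rows that do not move let the fingers close. It gives the time, the measured TCP pose, the force and the opening at its end, in the units of the state.
- sense(): the state, without advancing time (a new reading comes with each control period).
- grab_frame(name): name is "scene" or "top"; returns a dict with "color" (480x640x3 uint8, red, green, blue), "mtx" (3x3 intrinsics, pixels), "distortion" ([k1, k2, p1, p2, k3] as OpenCV has them; the pictures are not rectified), "T" (4x4, takes a point from camera to world coordinates). Camera axes: x right, y down, z forward; pixel columns grow to the right and rows downward; lengths in mm; the calibration is good to about 2 mm. A picture is of the moment at which its call begins. There is no depth.
- job.sign_off(): hands the job in, once; it reports no verdict.
The state is a dict: "clock": time; "qpos": joint angles; "qvel": joint speeds; "joint_efforts": joint torques, N m; "eef_pos": TCP position; "tcp_rot": TCP orientation; "contact_force": force on the tool from outside, world axes, zero at the start; "wrist_torque": the same for the moment, N m; "opening": opening from 0.0 (shut) to 1.0 (fully open).
Only numpy, scipy, OpenCV 4.12 (cv2) and the standard library are available. Lean on these libraries where they do the work, as an engineer would, in place of code of your own. Each camera call takes 0.05 s, during which the arm holds its last target.

## Working session

There is one attempt and no reset: what is moved stays moved. The work goes in short steps, Python scripts to look and compute and a shell command to move; the robot and the scene stay as the last step left them, time stands still between calls to the robot, and variables do not carry over. Pictures are saved under pics/ and viewed, and the job is handed in when it is done.

```bash
mkdir -p pics; cat > h.py <<'E'
import numpy as np, cv2
from rig import sense, grab_frame, job, r
from scipy.spatial.transform import Rotation as R
def save(n,tag):
    f=grab_frame(n); cv2.imwrite(f'pics/{tag}.png',f['color'][:,:,::-1])
    np.savez(f'pics/{tag}.npz',mtx=f['mtx'],d=f['distortion'],T=f['T']); return f
def crop(tag,x0,y0,w,h,out,k=None):
    im=cv2.imread(f'pics/{tag}.png')[y0:y0+h,x0:x0+w]
    k=k or min(800/w,600/h); cv2.imwrite(f'pics/{out}.png',cv2.resize(im,None,fx=k,fy=k,interpolation=cv2.INTER_CUBIC)); print('k',k)
def ray(tag,uv,z):
    c=np.load(f'pics/{tag}.npz'); uv=np.array(uv,float).reshape(-1,1,2)
    n=cv2.undistortPoints(uv,c['mtx'],np.array(c['d'],float)).reshape(-1,2)
    T=c['T']; d=np.c_[n,np.ones(len(n))]@T[:3,:3].T; o=T[:3,3]
    z=np.broadcast_to(z,len(n)); return o+d*((z-o[2])/d[:,2])[:,None]
def proj(tag,P):
    c=np.load(f'pics/{tag}.npz'); T=np.linalg.inv(c['T'])
    return cv2.projectPoints(np.array(P,float).reshape(-1,3),cv2.Rodrigues(T[:3,:3])[0],T[:3,3],c['mtx'],np.array(c['d'],float))[0].reshape(-1,2)
E
python3 -c "
from h import *
save('scene','s0');save('top','t0');s=sense();print(s);print(r.tip_extent)
print(np.load('pics/t0.npz')['T'],np.load('pics/s0.npz')['T'])"
```

```text
{'clock': 0.1, 'qpos': array([-1.15639170e+00,  3.53578229e-01,  1.63405579e+00, -4.35695462e-05,
        1.15521968e+00, -2.38293629e-03]), 'qvel': array([-1.63620442e-05, -1.36139175e-03, -1.33503588e-04, -1.38672931e-04,
       -3.25505436e-04, -1.26779787e-04]), 'joint_efforts': array([ 9.33335505e-04, -6.06354475e+01, -3.42821002e+01, -1.08869799e-05,
        3.95568815e-03, -2.58705859e-05]), 'eef_pos': array([ 252.93346087, -571.29965368,  404.03873588]), 'tcp_rot': array([-3.14033152e+00,  3.68337491e-05,  4.16805200e-01]), 'contact_force': array([-0.56076082,  0.66953814, -0.14502739]), 'wrist_torque': array([-0.02683287,  0.01979782,  0.01272582]), 'opening': 0.9995642957008569}
173.4
[[ 1.94498284e-02 -9.93234918e-01  1.14481883e-01  3.40630660e+02]
 [-9.99487307e-01 -2.22283480e-02 -2.30439503e-02  9.70377809e+00]
 [ 2.54327992e-02 -1.13974988e-01 -9.93158031e-01  1.26492084e+03]
 [ 0.00000000e+00  0.00000000e+00  0.00000000e+00  1.00000000e+00]] [[-7.11992749e-01  5.20470141e-01 -4.71356720e-01  1.09586291e+03]
 [ 7.02177829e-01  5.31127956e-01 -4.74182867e-01  6.56824866e+02]
 [ 3.55270684e-03 -6.68591001e-01 -7.43621847e-01  1.07861553e+03]
 [ 0.00000000e+00  0.00000000e+00  0.00000000e+00  1.00000000e+00]]
```

View pics/s0.png

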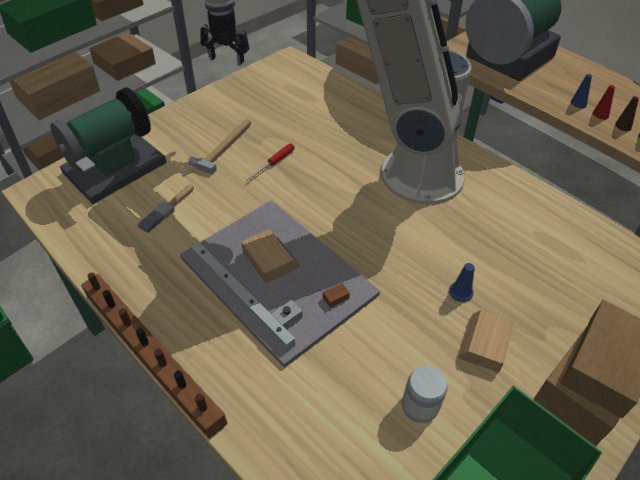

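View pics/t0.png

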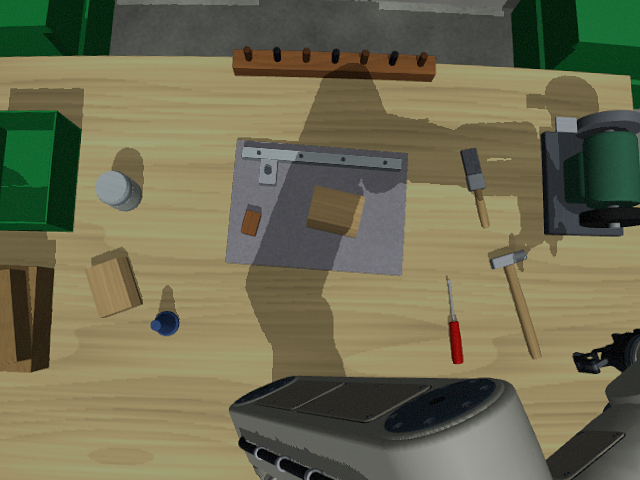

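```bash
python3 -c "
from h import *
crop('t0',220,130,200,150,'t0c')
crop('s0',170,190,220,180,'s0c')"
```

```text
k 4.0
k 3.3333333333333335
```

View pics/t0c.png

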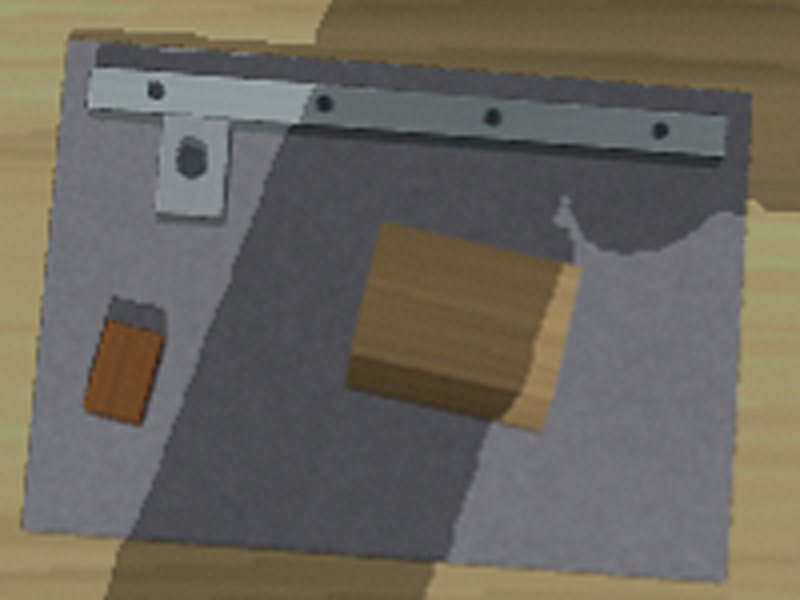

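View pics/s0c.png

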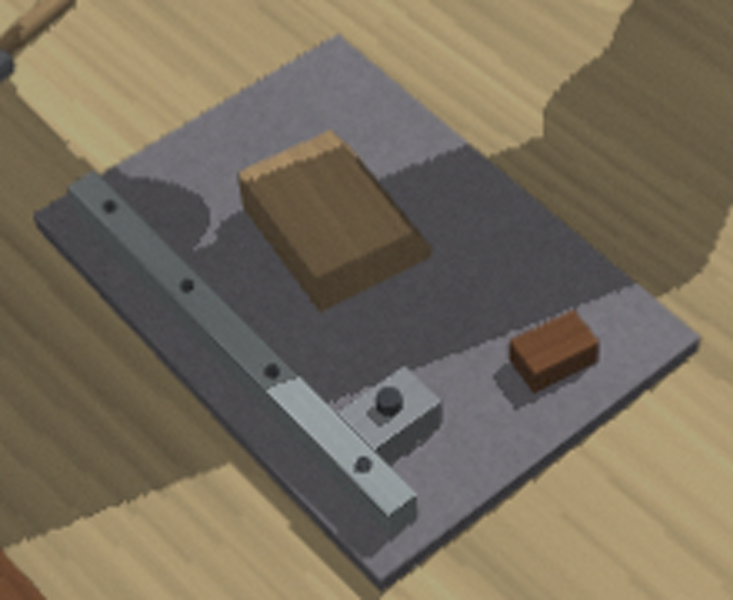

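```bash
cat > m.py <<'E'
from h import *
f=lambda p:np.array(p,float)/4+[220,130]
J=ray('t0',f([(68,40),(751,93),(726,581),(24,529)]),18)[:,:2]
print(J, [np.linalg.norm(J[i]-J[i-1]) for i in range(4)])
def yaw(v): return np.arctan2(v[1],v[0])
def fit(P,Q): # local Q -> world P
    pc,qc=P.mean(0),Q.mean(0);A=(Q-qc).T@(P-pc);th=np.arctan2(A[0,1]-A[1,0],A[0,0]+A[1,1])
    c,s=np.cos(th),np.sin(th);M=np.array([[c,-s],[s,c]]);t=pc-M@qc;return th,t,M,np.linalg.norm(P-(Q@M.T+t),axis=1)
th,t,M,e=fit(J,np.array([[150,210],[150,-210],[-150,-210],[-150,210.]]));print('jig',th,t,e)
F=ray('t0',f([(88,108),(724,158)]),48)[:,:2];print('fence local',(F-t)@M)
S=ray('t0',f([(229,122),(225,220),(156,214)]),48)[:,:2];print('stop local',(S-t)@M)
B=ray('t0',f([(381,222),(581,267),(543,432),(346,387)]),[58,58,32,32])[:,:2]
bt,b,Mb,e=fit(B,np.array([[47.5,60],[47.5,-60],[-47.5,-60],[-47.5,60.]]));print('blank',bt,b,e,'local',(b-t)@M,bt-th)
print('corners local',(B-t)@M)
O=ray('t0',f([(108,320),(165,333),(141,426),(85,411)]),43)[:,:2];print('offcut local',(O-t)@M)
# cross-check w/ scene cam
g=lambda p:np.array(p,float)/(10/3)+[170,190]
SB=ray('s0',g([(318,277),(240,178)]),58)[:,:2];print('scene blank +x corners local',(SB-t)@M,'top',(B[:2]-t)@M)
SJ=ray('s0',g([(381,583),(34,214),(340,37),(699,341)]),18)[:,:2];print('scene jig',fit(SJ,np.array([[150,210],[150,-210],[-150,-210],[-150,210.]])))
E
python3 m.py
```

```text
[[ 722.81992053  180.54175687]
 [ 700.8106066  -236.78238848]
 [ 402.59795214 -221.19464005]
 [ 424.66247885  194.92459559]] [np.float64(298.50414750818334), np.float64(417.9041184163585), np.float64(298.61976689395027), np.float64(416.70380560296644)]
jig -0.05194644221471806 [562.72273953 -20.62766902] [0.97007842 1.57268104 1.47842246 2.12337802]
fence local [[  99.89633401  188.91931602]
 [  99.03207477 -188.91634387]]
stop local [[ 97.63185835 105.14402944]
 [ 38.57417597 102.64432081]
 [ 39.12535187 143.28503829]]
blank -0.19857419804157353 [546.54000784 -60.73486878] [0.4764091  0.62782478 0.74257397 0.76411753] local [-14.07841313 -40.89335596] -0.14662775582685547
corners local [[  42.13559863   11.39017119]
 [  24.52941844 -106.69248689]
 [ -70.47671116  -92.936169  ]
 [ -52.50195841   24.66506085]]
offcut local [[-24.94124995 166.38438641]
 [-30.13854409 132.47381519]
 [-85.73342777 141.79427869]
 [-79.39429422 175.05520726]]
scene blank +x corners local [[ 41.45216395  19.30831488]
 [ 26.84426974 -92.99489063]] top [[  42.13559863   11.39017119]
 [  24.52941844 -106.69248689]]
scene jig (np.float64(-0.057864592404465384), array([565.31015438,  -9.89181561]), array([[ 0.99832631,  0.05783231],
       [-0.05783231,  0.99832631]]), array([2.86315732, 1.91346264, 3.50239342, 3.48933697]))
```

```bash
cat > ov.py <<'E'
from h import *
import sys
def T2(th,t,P,z0):
    c,s=np.cos(th),np.sin(th);P=np.array(P,float);return np.c_[P[:,:2]@np.array([[c,-s],[s,c]]).T+t,P[:,2]+z0]
def draw(tag,out,jig,blank,sy,box,k):
    im=cv2.imread(f'pics/{tag}.png');x0,y0,w,h=box
    im=cv2.resize(im[y0:y0+h,x0:x0+w],None,fx=k,fy=k,interpolation=cv2.INTER_CUBIC)
    def pl(P,col):
        u=(proj(tag,P)-[x0,y0]+.5)*k-.5; cv2.polylines(im,[np.round(u).astype(int)],True,col,1,cv2.LINE_AA)
    pl(T2(*jig,[[150,210,18],[150,-210,18],[-150,-210,18],[-150,210,18]],0),(0,0,255))
    pl(T2(*jig,[[125,190,48],[125,-190,48],[100,-190,48],[100,190,48]],0),(0,255,255))
    pl(T2(*jig,[[100,sy,48],[40,sy,48],[40,sy+40,48],[100,sy+40,48]],0),(0,255,255))
    if blank:
        pl(T2(*blank,[[47.5,60,58],[47.5,-60,58],[-32.5,-60,58],[-32.5,60,58]],0),(0,255,0))
        pl(T2(*blank,[[-32.5,60,58],[-32.5,-60,58],[-47.5,-60,32],[-47.5,60,32]],0),(0,255,0))
    cv2.imwrite(f'pics/{out}.png',im)
TB=(220,130,200,150);SB=(170,190,220,180)
E
python3 -c "
from ov import *
j=(-.052,np.array([562.7,-20.6]));b=(-.1986,np.array([546.5,-60.7]))
draw('t0','ovt',j,b,104,TB,4);draw('s0','ovs',j,b,104,SB,10/3)
s=sense();p=s['eef_pos'];print(proj('s0',[p,p-[0,0,173]]),proj('t0',[p,p-[0,0,173],[0,0,0]]),proj('s0',[0,0,0]));print(np.load('pics/s0.npz')['d'],np.load('pics/s0.npz')['mtx'])
crop('s0',180,0,100,75,'sg');crop('t0',540,310,100,75,'tg')"
```

```text
[[219.68377856   9.39904838]
 [225.98901914  64.12387572]] [[643.14144844 355.09465491]
 [590.83796354 347.03147308]
 [304.7221354  445.23905703]] [[421.51212734 174.08476735]]
[-0.14586623  0.          0.          0.          0.        ] [[553.21503036   0.         315.35141944]
 [  0.         553.21503036 240.7939726 ]
 [  0.           0.           1.        ]]
k 8.0
k 8.0
```

View pics/ovs.png

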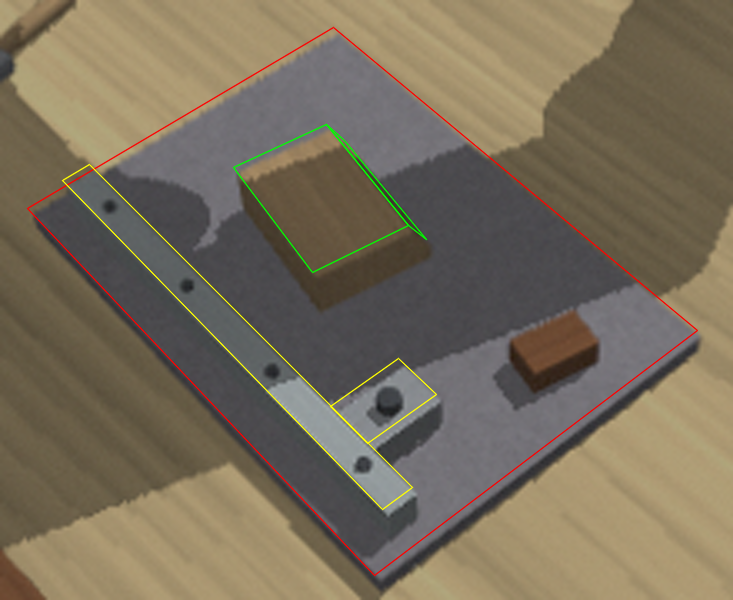

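View pics/ovt.png

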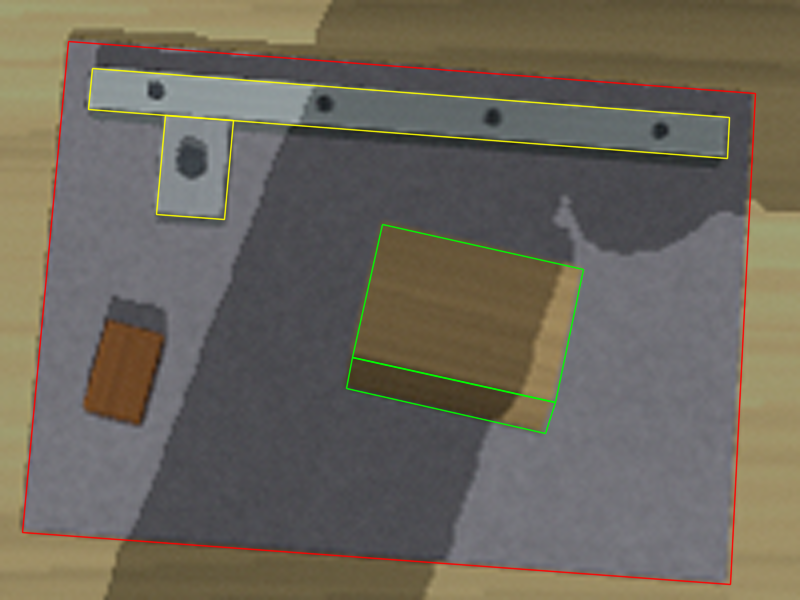

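View pics/sg.png

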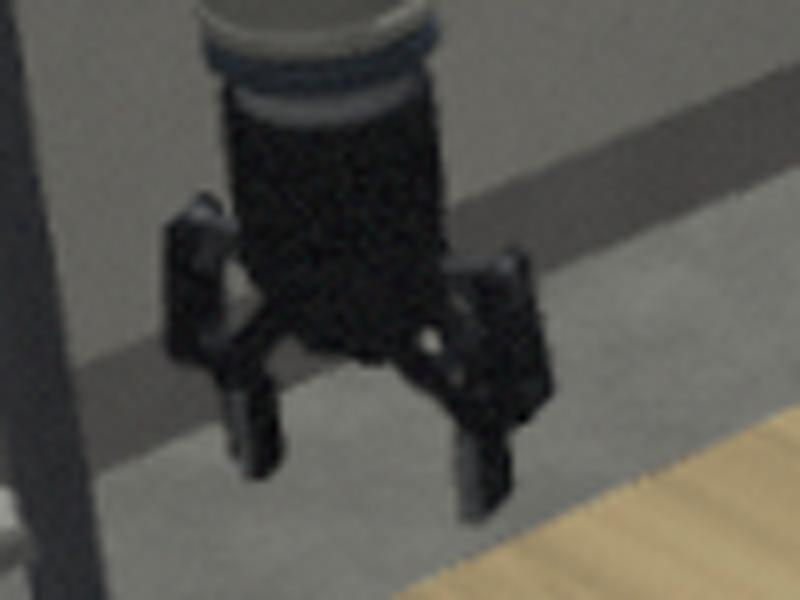

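View pics/tg.png

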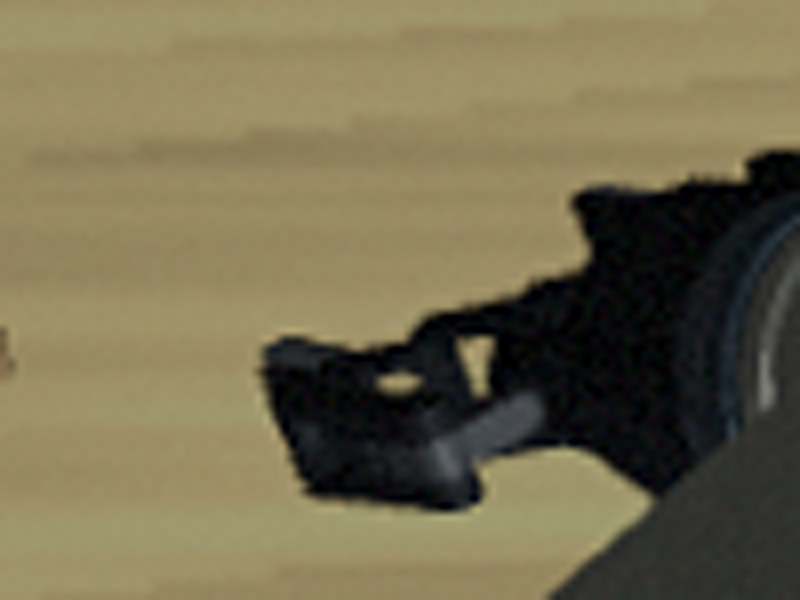

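The top view shows the blank at crop (346..581, 222..432), askew by -0.147 rad to the jig, with jig, fence and stop sizes fitting the model to about 2 mm. The scene camera is about 2-3 px off from it, so I'll settle this against the gripper itself once it is close by.

```bash
python3 -m creep '[[0,0,0.117,0,0,0,0],[0,0,0.117,0,0,0,0],[0,0,0.117,0,0,0,0],[0,0,0.117,0,0,0,0],[0,0,0,0,0,0,0]]'; python3 -m creep '[[0,0,0,12.5,-37.5,0,0],[0,0,0,12.5,-37.5,0,0],[0,0,0,12.5,-37.5,0,0],[0,0,0,12.5,-37.5,0,0],[0,0,0,12.5,-37.5,0,0],[0,0,0,12.5,-37.5,0,0],[0,0,0,12.5,-37.5,0,0],[0,0,0,12.5,-37.5,0,0],[0,0,0,12.5,-37.5,0,0],[0,0,0,0,0,0,0]]'
```

```text
clock: 0.52
eef_pos: [252.6, -570.6, 401.8]
tcp_rot: [-3.137, 0.003, -0.072]
contact_force: [-0.6, -0.4, -0.1]
opening: 0.999
clock: 1.35
eef_pos: [386.0, -227.8, 399.9]
tcp_rot: [-3.136, 0.003, -0.035]
contact_force: [0.5, 0.2, 1.1]
opening: 1.002
```

```bash
python3 -m creep '[[0,0,0,12.6,-35,0,0],[0,0,0,12.6,-35,0,0],[0,0,0,12.6,-35,0,0],[0,0,0,12.6,-35,0,0],[0,0,0,12.6,-35,0,0],[0,0,0,0,0,0,0]]'; python3 -m creep '[[0,0,0,0,0,34,0],[0,0,0,0,0,34,0],[0,0,0,0,0,34,0],[0,0,0,0,0,34,0],[0,0,0,0,0,34,0],[0,0,0,0,0,0,0],[0,0,0,0,0,0,0]]'; python3 -c "
from h import *
save('scene','s1');save('top','t1');s=sense();p=s['eef_pos'];Rm=R.from_euler('xyz',s['tcp_rot']).as_matrix();print(s['qpos'])
tips=[p+Rm@np.array([0,y,160.4]) for y in (-50,50)]
print(proj('s1',tips),proj('t1',tips));print(tips)
crop('s1',170,120,240,180,'s1c');crop('t1',220,130,200,150,'t1c')"
```

```text
clock: 1.85
eef_pos: [455.4, -47.2, 401.2]
tcp_rot: [-3.137, 0.0, -0.01]
contact_force: [0.3, -0.7, -1.2]
opening: 1.0
clock: 2.43
eef_pos: [458.7, -44.8, 227.7]
tcp_rot: [-3.139, -0.007, 0.024]
contact_force: [1.0, 0.9, 0.8]
opening: 1.0
[-0.10197866  0.3649834   2.11659313  0.00654187  0.65086253  1.44038943]
[[312.24723172 240.00114623]
 [284.10309904 219.70213666]] [[306.54997886 247.28080635]
 [350.42097709 247.23419298]]
[array([459.37080631,   5.67964173,  68.77855167]), array([461.6961155 , -94.29293055,  68.49975274])]
k 3.3333333333333335
k 4.0
```

View pics/s1c.png

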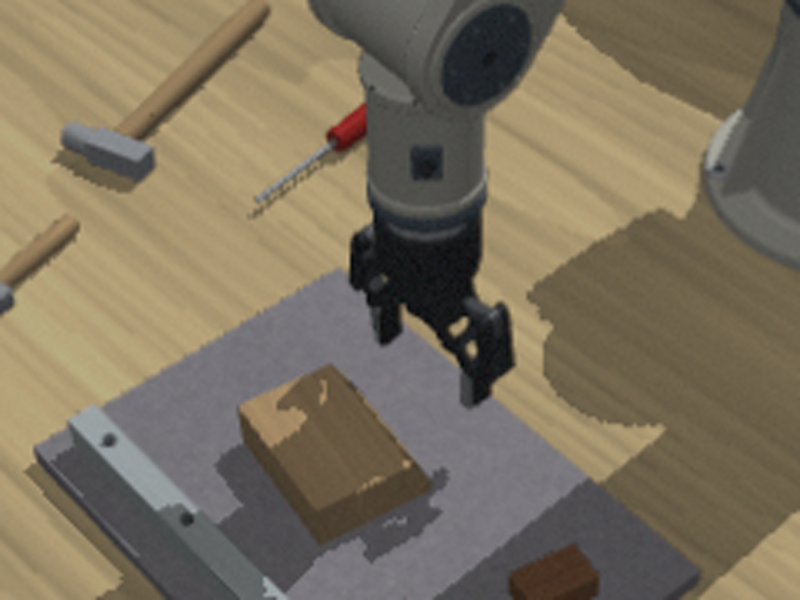

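View pics/t1c.png

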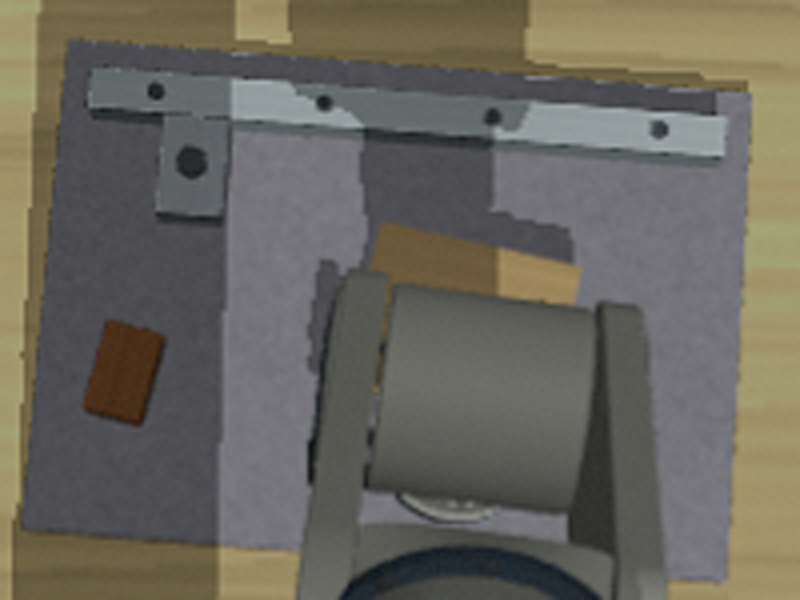

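```bash
python3 -m creep '[[0,0,0.08,-4,8,0,0],[0,0,0,0,0,15,0],[0,0,0,0,0,15,0],[0,0,0,0,0,11,0],[0,0,0,0,0,0,0],[0,0,0,0,0,0,0]]'; python3 -c "
from h import *
save('scene','s2');print(sense()['contact_force'],sense()['tcp_rot']);crop('s2',230,170,120,90,'s2c')"
```

```text
clock: 3.03
eef_pos: [461.6, -54.6, 198.8]
tcp_rot: [-3.139, -0.03, -0.057]
contact_force: [0.5, -0.4, 0.4]
opening: 1.0
[0.04430861 0.67221171 0.0172394 ] [-3.13950299 -0.03038142 -0.05656722]
k 6.666666666666667
```

View pics/s2c.png

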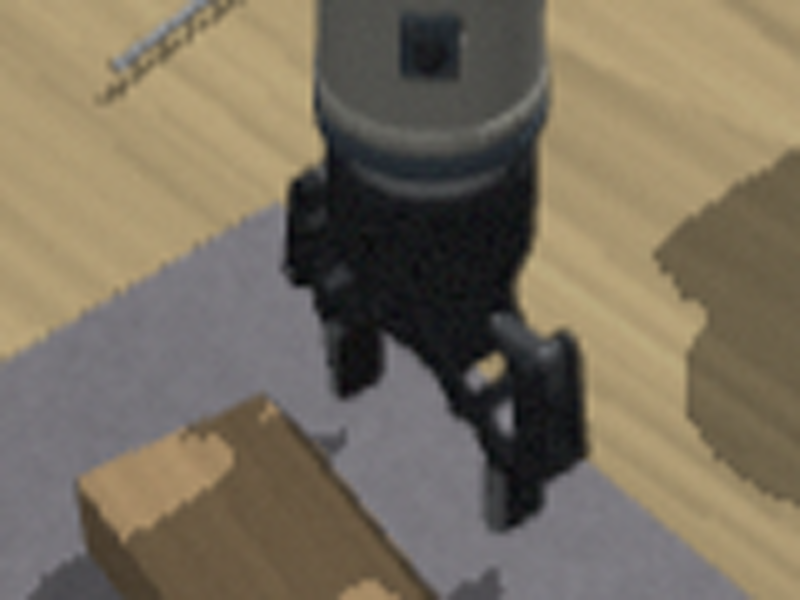

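```bash
python3 -m creep '[[0,-0.03,0,0,0,8,0],[0,0,0,0,0,8,0],[0,0,0,0,0,0,0],[0,0,0,0,0,0,0]]'; python3 -m creep '[[0,0,0,10,0,0,0],[0,0,0,10,0,0,0],[0,0,0,0,0,0,0]]'
```

```text
clock: 3.42
eef_pos: [463.1, -54.6, 183.9]
tcp_rot: [-3.14, -0.001, -0.056]
contact_force: [-0.8, -0.2, -0.2]
opening: 1.002
clock: 3.67
eef_pos: [484.5, -55.8, 183.6]
tcp_rot: [-3.14, 0.001, -0.056]
contact_force: [0.8, -0.3, -0.7]
opening: 1.001
```

```bash
python3 -c "
from h import *
save('scene','s3');print(sense()['contact_force'],sense()['eef_pos']);crop('s3',220,190,120,90,'s3c')"
```

```text
[ 0.69238923 -0.28043153 -0.04774685] [483.86284856 -55.69393682 183.55640238]
k 6.666666666666667
```

View pics/s3c.png

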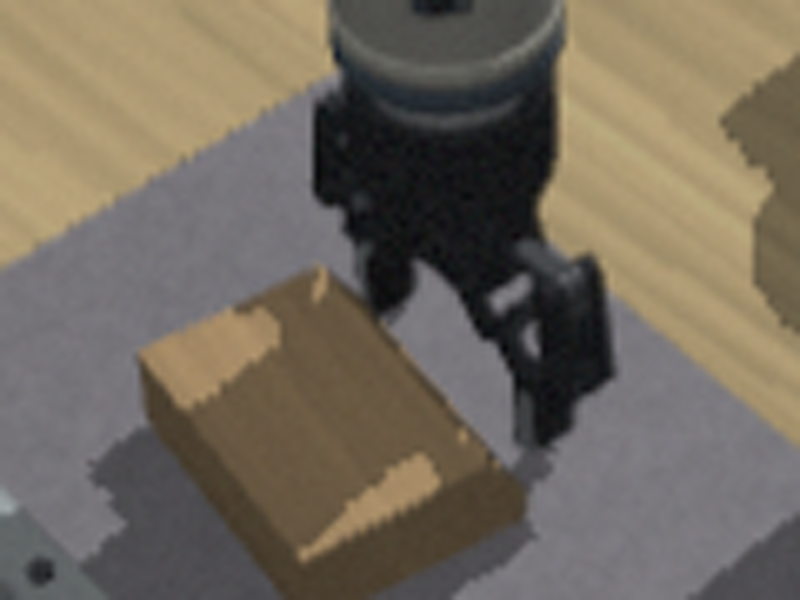

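```bash
python3 -m creep '[[0,0,0,7,0,0,0],[0,0,0,7,0,0,0],[0,0,0,7,0,0,0],[0,0,0,7,0,0,0],[0,0,0,7,0,0,0],[0,0,0,0,0,0,0]]'; python3 -m creep '[[0,0,0,5,0,0,0],[0,0,0,5,0,0,0],[0,0,0,0,0,0,0]]';  python3 -c "
from h import *
save('scene','s4');print(sense()['contact_force'],sense()['eef_pos']);crop('s4',190,190,160,120,'s4c')"
```

```text
clock: 4.22
eef_pos: [519.0, -57.6, 182.8]
tcp_rot: [-3.139, 0.012, -0.055]
contact_force: [-0.6, 0.4, -0.1]
opening: 0.998
clock: 4.47
eef_pos: [528.3, -57.9, 182.3]
tcp_rot: [-3.139, 0.017, -0.055]
contact_force: [-0.3, -0.4, -0.3]
opening: 0.998
[-0.90217638 -0.10023089 -1.3022172 ] [528.29272313 -57.90219565 182.32142643]
k 5.0
```

View pics/s4c.png

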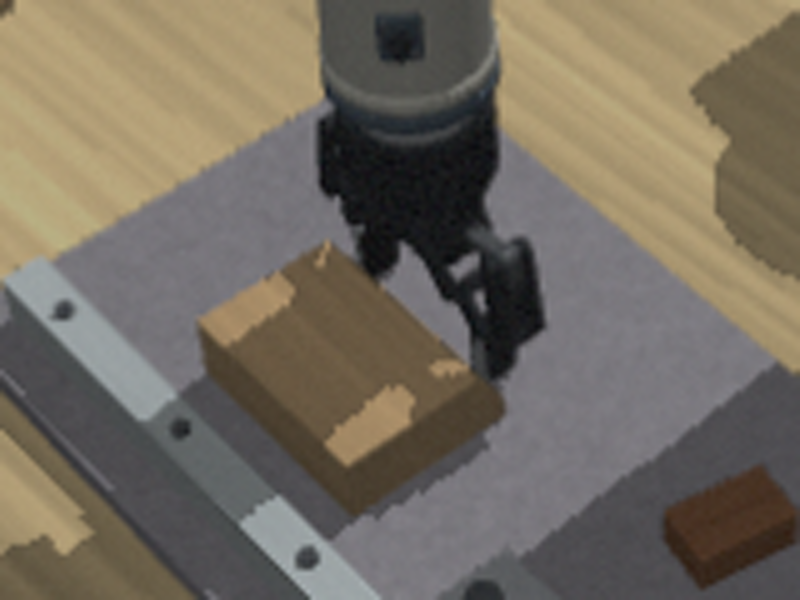

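```bash
python3 -m creep '[[0,0.017,0,6,0,-1,0],[0,0,0,6,0,0,0],[0,0,0,6,0,0,0],[0,0,0,0,0,0,0]]'; python3 -m creep '[[0,0,0,4,0,0,0],[0,0,0,0,0,0,0]]';python3 -m creep '[[0,0,0,3,0,0,0],[0,0,0,0,0,0,0]]'
```

```text
clock: 4.85
eef_pos: [546.7, -58.8, 183.0]
tcp_rot: [-3.139, 0.0, -0.055]
contact_force: [0.3, -0.8, 0.8]
opening: 1.001
clock: 5.02
eef_pos: [551.1, -59.0, 183.1]
tcp_rot: [-3.139, 0.001, -0.055]
contact_force: [0.7, 0.3, 0.7]
opening: 1.002
clock: 5.18
eef_pos: [554.1, -59.1, 183.1]
tcp_rot: [-3.139, 0.001, -0.054]
contact_force: [-0.3, 0.5, 0.6]
opening: 1.002
```

```bash
python3 -m creep '[[0,0,0,2.5,0,0,0],[0,0,0,0,0,0,0]]';python3 -m creep '[[0,0,0,2,0,0,0],[0,0,0,0,0,0,0]]'; python3 -c "
from h import *
save('scene','s5');save('top','t5');crop('s5',180,200,160,120,'s5c');crop('t5',220,130,200,150,'t5c')"
```

```text
clock: 5.35
eef_pos: [555.7, -59.2, 182.8]
tcp_rot: [-3.139, 0.005, -0.054]
contact_force: [-1.5, -0.2, 1.1]
opening: 1.0
clock: 5.52
eef_pos: [556.3, -59.2, 182.6]
tcp_rot: [-3.138, 0.009, -0.054]
contact_force: [0.3, 0.8, -0.0]
opening: 0.998
k 5.0
k 4.0
```

View pics/s5c.png

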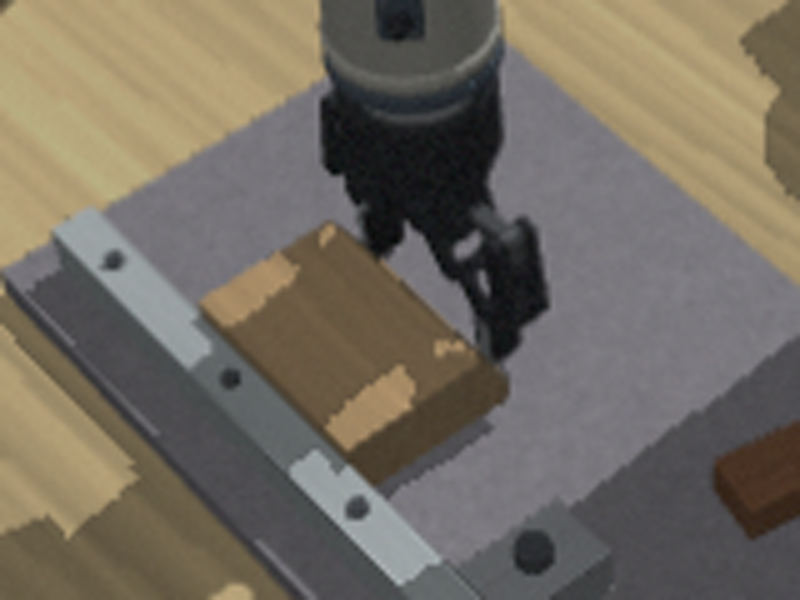

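View pics/t5c.png

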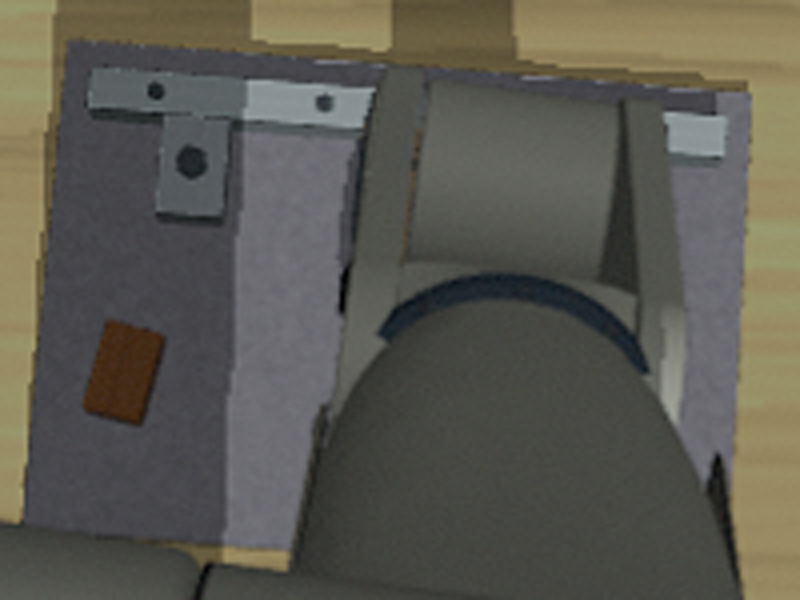

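```bash
python3 -m creep '[[0,0.01,0,3,0,0,0]]';python3 -m creep '[[0,0,0,3,0,0,0]]'
```

```text
clock: 5.7
eef_pos: [556.4, -59.2, 181.9]
tcp_rot: [-3.138, 0.007, -0.054]
contact_force: [-28.8, 0.5, 21.5]
opening: 0.995
clock: 5.78
eef_pos: [557.1, -59.2, 181.5]
tcp_rot: [-3.138, 0.013, -0.054]
contact_force: [-9.9, 1.1, 8.0]
opening: 0.998
```

```bash
python3 -m creep '[[0,0,0,-12,0,0,0],[0,0,0,-20,0,0,0],[0,0,0,-15,0,0,0],[0,0,0,0,0,-30,0.5],[0,0,0,0,0,-35,0.5],[0,0,0,0,0,-35,0.5],[0,0,0,0,0,-35,0.5],[0,0,0,0,0,0,0.5]]'; python3 -m creep '[[0,0,-0.12,0,30,0,0.5],[0,0,-0.12,0,30,0,0.5],[0,0,-0.12,0,30,0,0.5],[0,0,-0.12,0,0,0,0.5],[0,0,-0.12,0,0,0,0.5],[0,0,-0.12,0,0,0,0.5],[0,0,-0.12,0,0,0,0.5],[0,0,-0.12,0,0,0,0.5],[0,0,-0.12,0,0,0,0.5],[0,0,-0.12,0,0,0,0.5]]' ; python3 -m creep '[[0,0,-0.12,0,0,0,0.5],[0,0,-0.12,0,0,0,0.5],[0,0,-0.12,0,0,0,0.5],[0,0,0,0,0,0,0.5]]'
```

```text
clock: 6.45
eef_pos: [512.9, -57.4, 321.7]
tcp_rot: [-3.138, 0.003, -0.055]
contact_force: [1.6, -0.6, 0.3]
opening: 0.499
clock: 7.28
eef_pos: [526.7, -153.2, 326.6]
tcp_rot: [3.113, -0.007, 1.187]
contact_force: [0.1, -0.4, -0.2]
opening: 0.497
clock: 7.62
eef_pos: [529.2, -153.9, 326.3]
tcp_rot: [3.104, 0.006, 1.568]
contact_force: [0.3, 1.0, -0.2]
opening: 0.5
```

```bash
python3 -m creep '[[0,0.037,0.049,0,0,0,0.5],[0,0,0,-4,25,0,0.5],[0,0,0,-4,25,0,0.5],[0,0,0,-4,22,0,0.5],[0,0,0,0,0,0,0.5]]'; python3 -c "
from h import *
save('scene','s6');save('top','t6');crop('s6',170,160,240,180,'s6c');crop('t6',220,130,200,150,'t6c')"
```

```text
clock: 8.03
eef_pos: [603.9, -171.1, 328.4]
tcp_rot: [3.099, -0.034, 1.496]
contact_force: [-0.2, -1.1, 0.5]
opening: 0.498
k 3.3333333333333335
k 4.0
```

View pics/s6c.png

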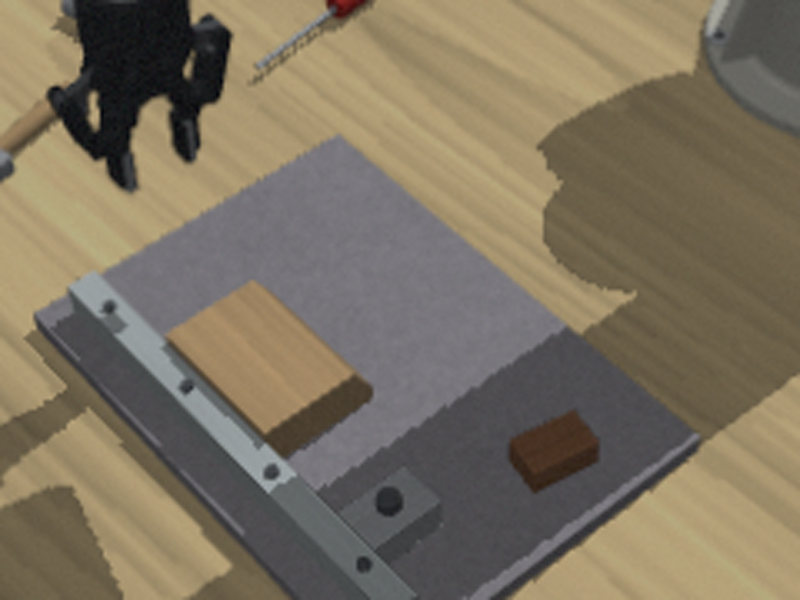

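View pics/t6c.png

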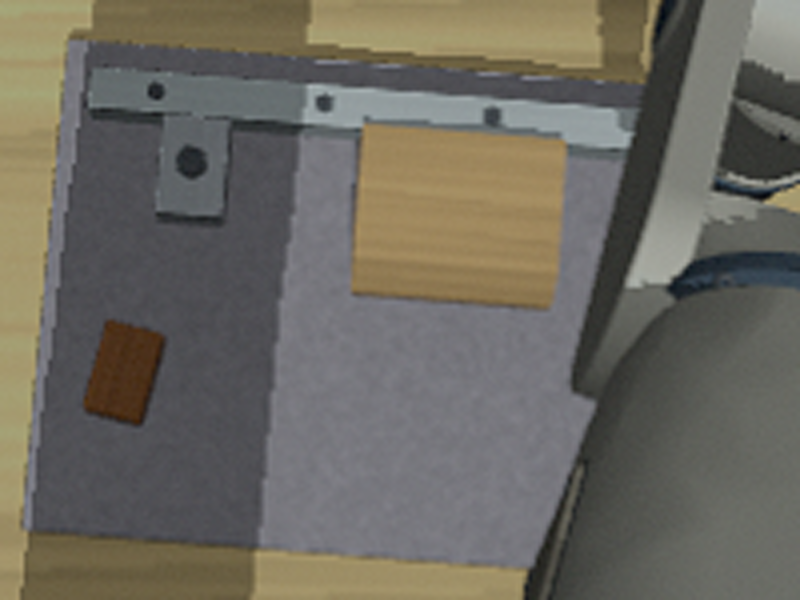

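```bash
cat > m2.py <<'E'
from m import f,fit,t,M,th
from h import *
def blank(tag,c):
    B=ray(tag,f(c),[58,58,32,32])[:,:2]
    bt,b,Mb,e=fit(B,np.array([[47.5,60],[47.5,-60],[-47.5,-60],[-47.5,60.]]));print('blank',bt-th,'local',(b-t)@M,'world',b,e)
E
python3 - <<'E' | tail -1
from m2 import *
blank('t6',[(363,122),(566,137),(551,309),(351,294)])
E
```

```text
blank 0.0015724520942988 local [ 52.190527   -33.59029496] world [613.09875437 -56.88254665] [1.4451736  1.66080898 1.69952429 1.55480193]
```

```bash
cat >> h.py <<'E'
def rv(target):
    return (R.from_euler('xyz',sense()['tcp_rot']).inv()*R.from_euler('xyz',target)).as_rotvec().round(3)
E
python3 -c "
from h import *
print(rv([np.pi,0,1.519]))"
```

```text
[ 0.038 -0.035 -0.022]
```

```bash
python3 -m creep '[[0.038,-0.035,-0.022,0,0,10,0.5],[0,0,0,0,0,28,0.5],[0,0,0,0,0,28,0.5],[0,0,0,0,0,28,0.5],[0,0,0,0,0,15,0.5],[0,0,0,0,0,0,0.5]]'; python3 -c "
from h import *
print(rv([np.pi,0,1.519]))
save('scene','s7');crop('s7',170,160,160,120,'s7c')"
```

```text
clock: 8.63
eef_pos: [597.4, -169.1, 216.1]
tcp_rot: [3.14, 0.003, 1.507]
contact_force: [0.5, -0.7, 0.9]
opening: 0.498
[ 0.002  0.003 -0.012]
k 5.0
```

View pics/s7c.png

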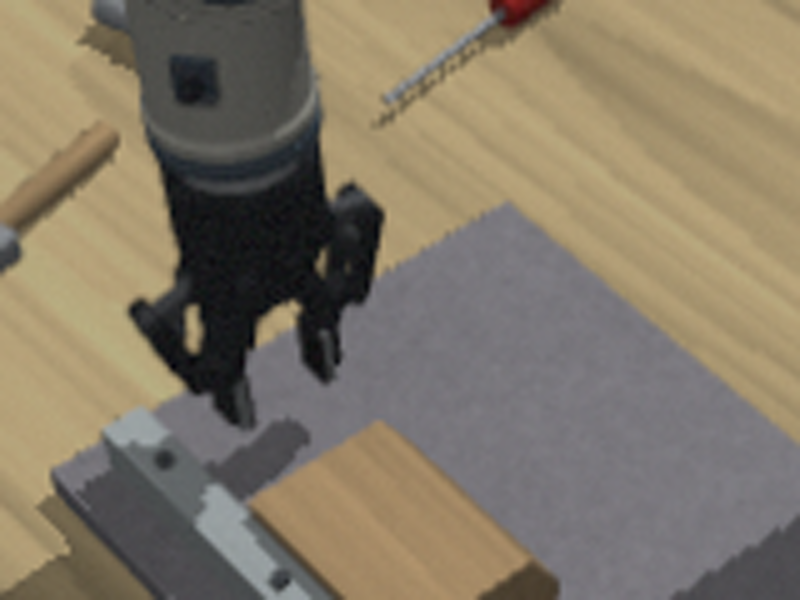

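```bash
python3 -m creep '[[0,0,-0.012,10,2,9,0.5],[0,0,0,10,2,9,0.5],[0,0,0,8,0,0,0.5],[0,0,0,0,0,0,0.5]]'; python3 -c "
from h import *
print(rv([np.pi,0,1.519]))
save('scene','s8');crop('s8',170,160,160,120,'s8c')"
```

```text
clock: 9.02
eef_pos: [603.9, -139.0, 201.1]
tcp_rot: [3.135, 0.003, 1.517]
contact_force: [0.1, 1.1, 0.0]
opening: 0.497
[ 0.006  0.003 -0.002]
k 5.0
```

View pics/s8c.png

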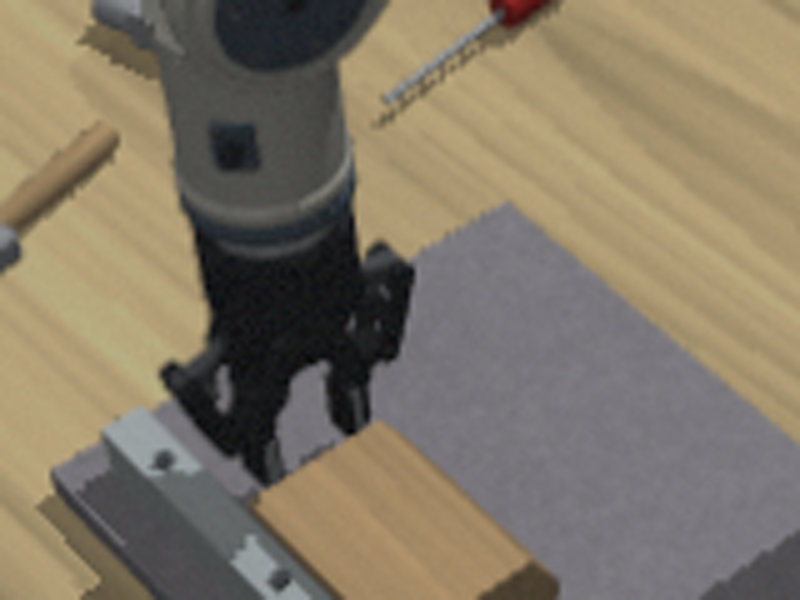

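```bash
python3 -m creep '[[0,0,0,8,0,0,0.5],[0,0,0,8,0,0,0.5],[0,0,0,8,0,0,0.5],[0,0,0,8,0,0,0.5],[0,0,0,8,0,0,0.5]]'; python3 -c "
from h import *
print(rv([np.pi,0,1.519]))
save('scene','s9');crop('s9',170,160,200,150,'s9c')"
```

```text
clock: 9.48
eef_pos: [606.7, -97.3, 203.0]
tcp_rot: [3.133, 0.005, 1.517]
contact_force: [0.4, -1.5, -1.3]
opening: 0.501
[ 0.009  0.005 -0.002]
k 4.0
```

View pics/s9c.png

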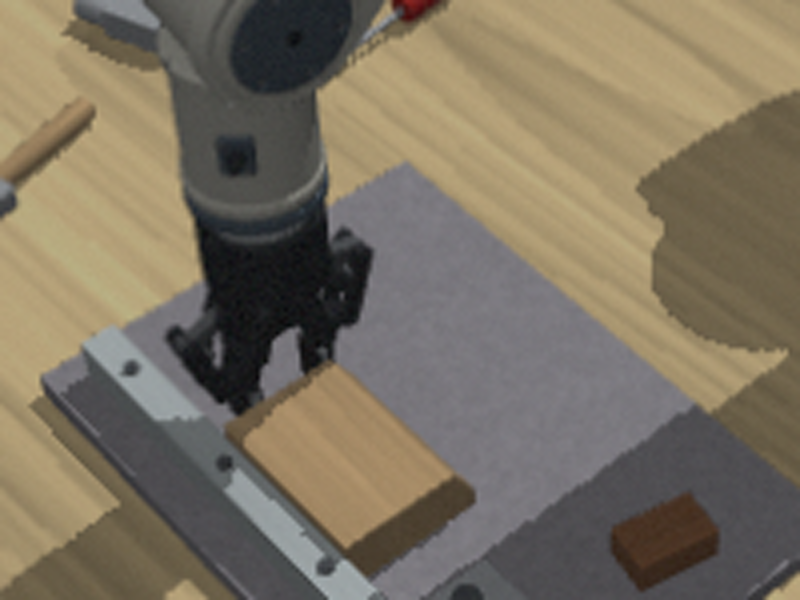

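```bash
python3 -m creep '[[0.009,0.005,0,7,0,0,0.5],[0,0,0,7,0,0,0.5],[0,0,0,7,0,1,0.5],[0,0,0,7,0,1,0.5],[0,0,0,5,0,0,0.5],[0,0,0,4,0,0,0.5]]'; python3 -m creep '[[0,0,0,3,0,0,0.5]]';python3 -m creep '[[0,0,0,3,0,0,0.5]]'; python3 -c "
from h import *
print(rv([np.pi,0,1.519]))
save('scene','s10');crop('s10',170,180,200,150,'s10c')"
```

```text
clock: 10.03
eef_pos: [609.9, -56.4, 202.4]
tcp_rot: [3.139, 0.001, 1.519]
contact_force: [-0.5, -1.7, -1.7]
opening: 0.501
clock: 10.12
eef_pos: [610.1, -52.8, 202.3]
tcp_rot: [3.139, 0.001, 1.519]
contact_force: [0.0, -3.1, -0.2]
opening: 0.498
clock: 10.2
eef_pos: [610.3, -49.4, 202.4]
tcp_rot: [3.139, 0.002, 1.519]
contact_force: [-0.4, -4.2, 0.7]
opening: 0.499
[ 0.002  0.002 -0.   ]
k 4.0
```

View pics/s10c.png

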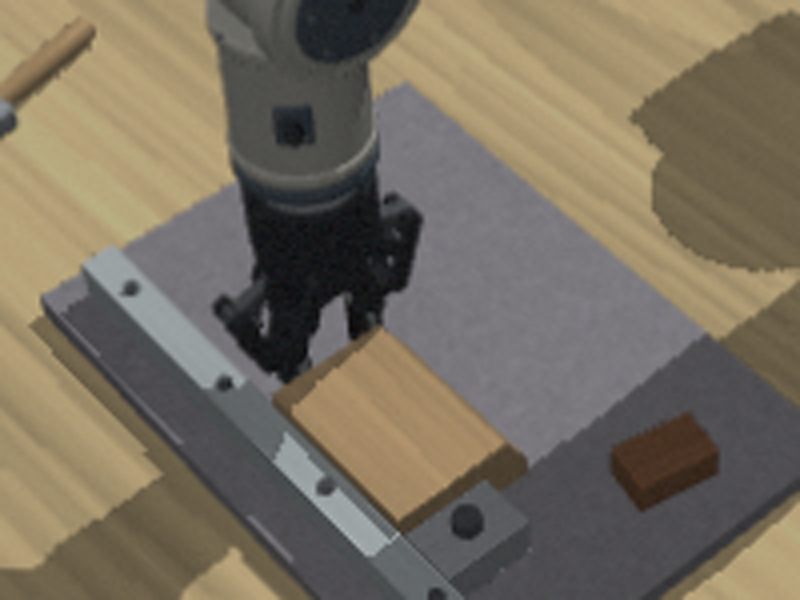

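Nearly at the stop (blank's corner at crop (405,530), stop's screw at (466,520)). I continue in small steps until the force shows it.

```bash
python3 -m creep '[[0,0,0,2,0,0,0.5]]';python3 -m creep '[[0,0,0,2,0,0,0.5]]'; python3 -m creep '[[0,0,0,2,0,0,0.5]]'
```

```text
clock: 10.33
eef_pos: [610.5, -46.9, 202.3]
tcp_rot: [3.139, 0.001, 1.519]
contact_force: [-1.2, -2.5, 0.8]
opening: 0.499
clock: 10.42
eef_pos: [610.5, -45.5, 202.4]
tcp_rot: [3.14, 0.003, 1.52]
contact_force: [-1.8, -19.6, 1.2]
opening: 0.501
clock: 10.5
eef_pos: [610.5, -45.0, 202.4]
tcp_rot: [3.14, 0.006, 1.52]
contact_force: [-2.0, -23.0, 1.2]
opening: 0.497
```

```bash
python3 -m creep '[[0,0,0,-8,0,0,0.5],[0,0,0,-15,0,0,0.5],[0,0,0,-15,0,0,0.5],[0,0,0,-10,0,-25,0.5],[0,0,0,-15,0,-35,1],[0,0,0,-15,0,-35,1],[0,0,0,-15,0,-35,1],[0,0,0,-15,0,-20,1],[0,0,0,0,0,0,1]]'; python3 -c "
from h import *
print(sense()['qpos'])
save('scene','s11');save('top','t11');crop('s11',170,180,200,150,'s11c');crop('t11',220,130,200,150,'t11c')"
```

```text
clock: 11.25
eef_pos: [602.9, -160.8, 356.5]
tcp_rot: [-3.137, 0.002, 1.519]
contact_force: [-0.3, -0.6, -0.8]
opening: 0.001
[-0.26237025  0.39978415  1.67876813 -0.00292642  1.06685052 -0.20959741]
k 4.0
k 4.0
```

View pics/s11c.png

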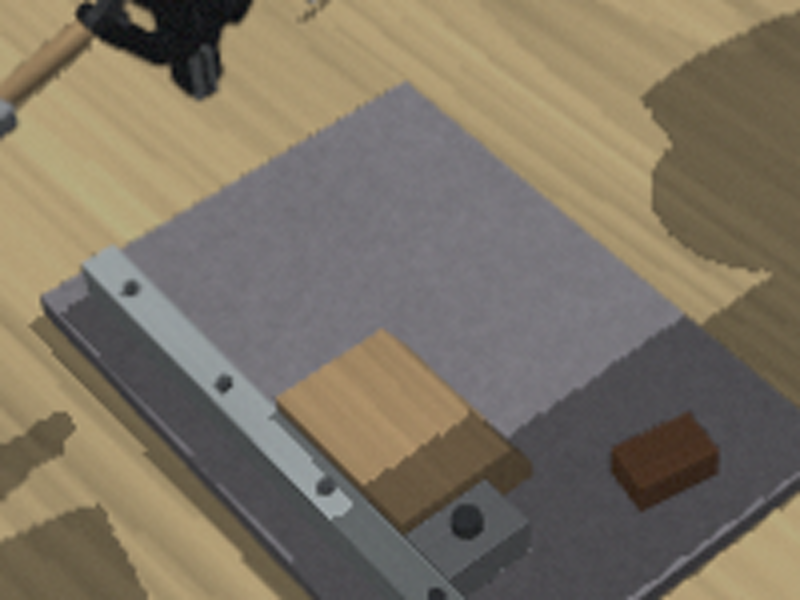

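View pics/t11c.png

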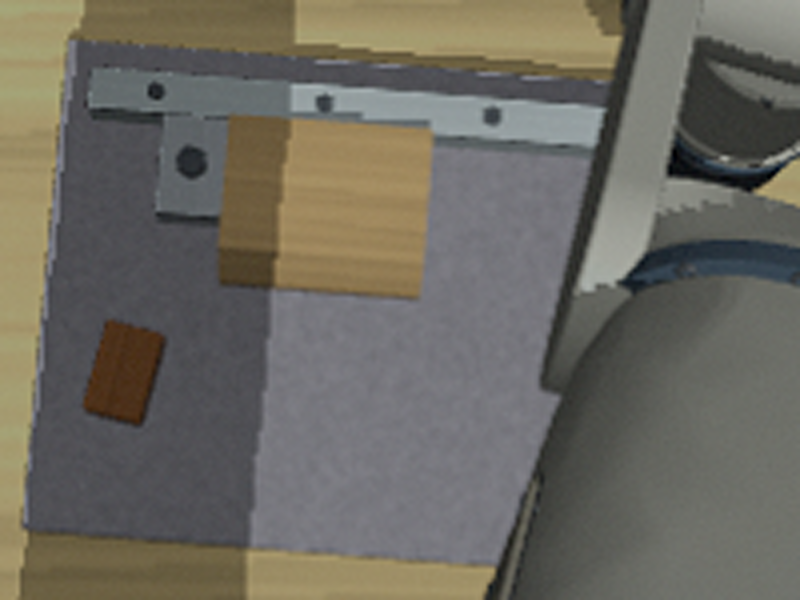

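```bash
python3 - <<'E' | tail -1
from m2 import *
blank('t11',[(230,115),(434,129),(418,299),(218,284)])
E
python3 -c "
from h import *
crop('t11',270,145,64,48,'t11d')
crop('s11',230,250,80,60,'s11d')"
```

```text
blank -0.002416374872299662 local [51.4122676  44.84180961] world [616.39398145  21.48416946] [0.56101671 1.33640748 1.25062127 0.89137045]
k 12.5
k 10.0
```

View pics/t11d.png

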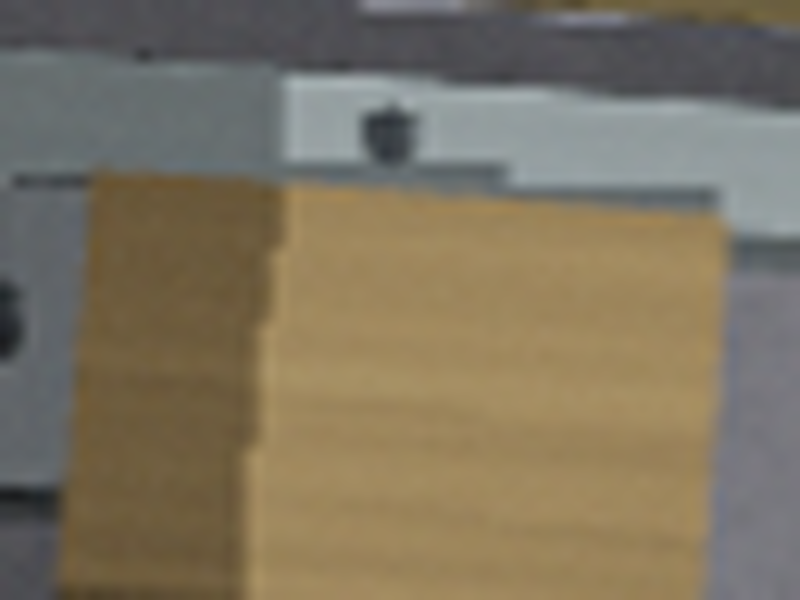

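View pics/s11d.png

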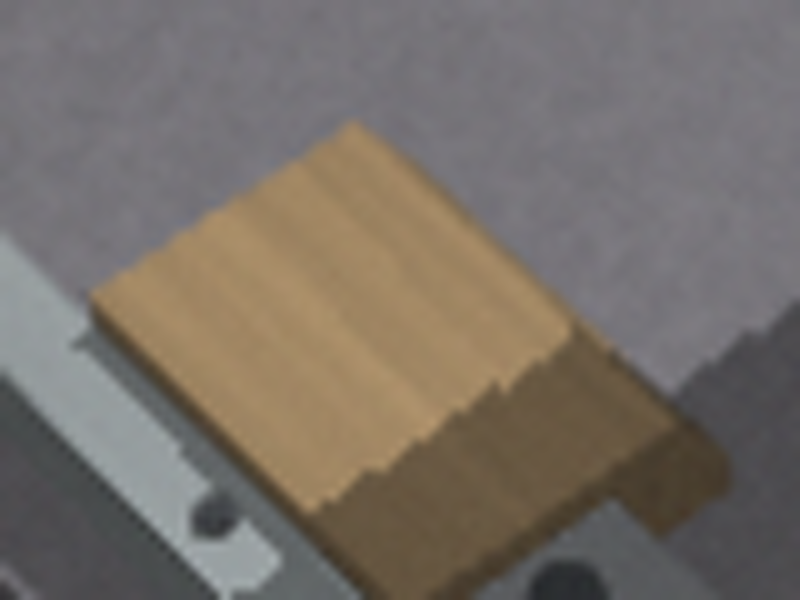

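```bash
python3 -m creep '[[0,0,0.12,0,0,0,1],[0,0,0.12,0,0,0,1],[0,0,0.12,0,0,0,1],[0,0,0.12,0,0,0,1],[0,0,0.12,0,0,0,1],[0,0,0.12,0,0,0,1],[0,0,0.12,0,0,0,1],[0,0,0.12,0,0,0,1],[0,0,0.12,0,0,0,1],[0,0,0.12,0,0,0,1]]' ; python3 -m creep '[[0,0,0.12,0,0,0,1],[0,0,0.12,0,0,0,1],[0,0,0.12,0,0,0,1],[0,0,0,0,0,0,1]]'; python3 -c "
from h import *
print(rv([np.pi,0,-.052]))"
```

```text
clock: 12.18
eef_pos: [595.6, -151.6, 331.0]
tcp_rot: [-3.117, 0.033, 0.276]
contact_force: [-0.1, 0.3, -0.7]
opening: -0.003
clock: 12.52
eef_pos: [592.7, -147.9, 321.3]
tcp_rot: [-3.127, 0.054, -0.104]
contact_force: [-0.6, -0.2, 0.2]
opening: 0.004
[-0.016  0.054 -0.053]
```

```bash
python3 -m creep '[[-0.016,0.054,-0.053,0,0,0,1],[0,0,0,-25,-29,0,1],[0,0,0,-25,-29,0,1],[0,0,0,-25,-29,0,1],[0,0,0,-25,-29,0,1],[0,0,0,-25,-29,0,1],[0,0,0,-25,-29,0,1],[0,0,0,0,0,0,1]]'; python3 -c "
from h import *
print(rv([np.pi,-.4,-.052]),sense()['qpos'])"
```

```text
clock: 13.18
eef_pos: [438.1, 38.9, 309.1]
tcp_rot: [-3.138, 0.016, -0.016]
contact_force: [-0.2, -1.0, -0.1]
opening: 0.003
[-0.01   0.416  0.035] [0.08323128 0.19888177 2.09963721 0.00622833 0.8586198  1.66637369]
```

```bash
python3 -m creep '[[0,0.104,0.035,0,0,0,1],[0,0.104,0,0,0,0,1],[0,0.104,0,0,0,0,1],[0,0.104,0,0,0,0,1],[0,0,0,0,0,0,1]]'; python3 -c "
from h import *
print(rv([np.pi,-.4,-.052]),sense()['qpos'])"
```

```text
clock: 13.6
eef_pos: [433.3, 42.8, 304.5]
tcp_rot: [-3.14, -0.407, -0.024]
contact_force: [-0.9, -0.1, 0.2]
opening: -0.002
[-0.012 -0.007  0.026] [ 0.11599072  0.12314592  2.25577895 -0.15214014  0.36292492  1.84206691]
```

```bash
python3 -m creep '[[0,-0.1,0.026,0,3,0,1],[0,0,0,8,3,26,1],[0,0,0,8,3,26,1],[0,0,0,8,3,26,1],[0,0,0,0,0,0,1]]'; python3 -c "
from h import *
print(rv([np.pi,-.3,-.052]),sense()['qpos'])
save('scene','s12');crop('s12',190,180,200,150,'s12c')"
```

```text
clock: 14.02
eef_pos: [476.9, 29.8, 231.8]
tcp_rot: [-3.135, -0.278, -0.033]
contact_force: [-0.6, -0.8, 0.3]
opening: -0.0
[-0.012  0.022  0.018] [ 0.06657291  0.33998765  2.1760166  -0.06082775  0.34910291  1.72406869]
k 4.0
```

View pics/s12c.png

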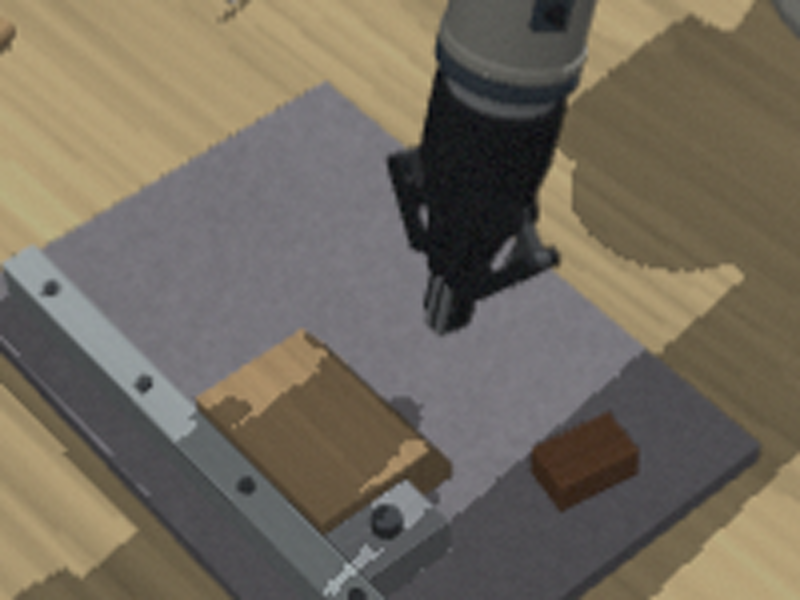

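```bash
python3 -c "
from h import *
s=sense();p=s['eef_pos'];Rm=R.from_euler('xyz',s['tcp_rot']).as_matrix()
P=[p+Rm@[11,0,173.4],p+Rm@[-11,0,173.4],[578,28,45],[578,23,45],[578,28,58],[582,28,58]]
print(np.round(P,1));print((proj('s12',P)-[190,180])*4)
crop('s12',230,230,80,60,'s12d')"
```

```text
[[534.1  29.1  69.3]
 [512.9  29.8  63.2]
 [578.   28.   45. ]
 [578.   23.   45. ]
 [578.   28.   58. ]
 [582.   28.   58. ]]
[[426.60711929 325.77601987]
 [453.2915838  313.91286383]
 [372.4104467  390.79093312]
 [366.73473728 386.05428714]
 [371.51651243 377.13803065]
 [366.49227364 380.86464196]]
k 10.0
```

View pics/s12d.png

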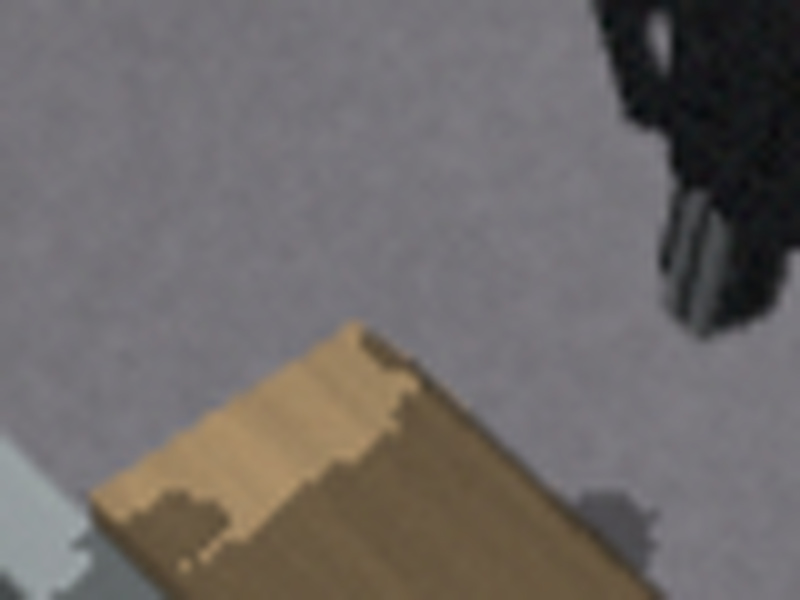

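```bash
python3 -m creep '[[-0.012,0.022,0.018,6.1,-1,6.6,1],[0,0,0,6.1,0,6.6,1],[0,0,0,6.1,0,6.6,1],[0,0,0,6.1,0,6.6,1],[0,0,0,0,0,0,1]]'; python3 -c "
from h import *
print(rv([np.pi,-.3,-.052]),sense()['qpos'])
s=sense();p=s['eef_pos'];Rm=R.from_euler('xyz',s['tcp_rot']).as_matrix();print(p+Rm@[11,0,173.4])
save('scene','s13');crop('s13',230,220,80,60,'s13c')"
```

```text
clock: 14.48
eef_pos: [507.0, 29.6, 214.8]
tcp_rot: [3.139, -0.289, -0.046]
contact_force: [-0.2, 0.7, 0.3]
opening: 0.001
[0.001 0.011 0.006] [ 0.06696187  0.40670213  2.12498652 -0.10864975  0.32426502  1.7820527 ]
[566.97284778  26.46907791  51.76673547]
k 10.0
```

View pics/s13c.png

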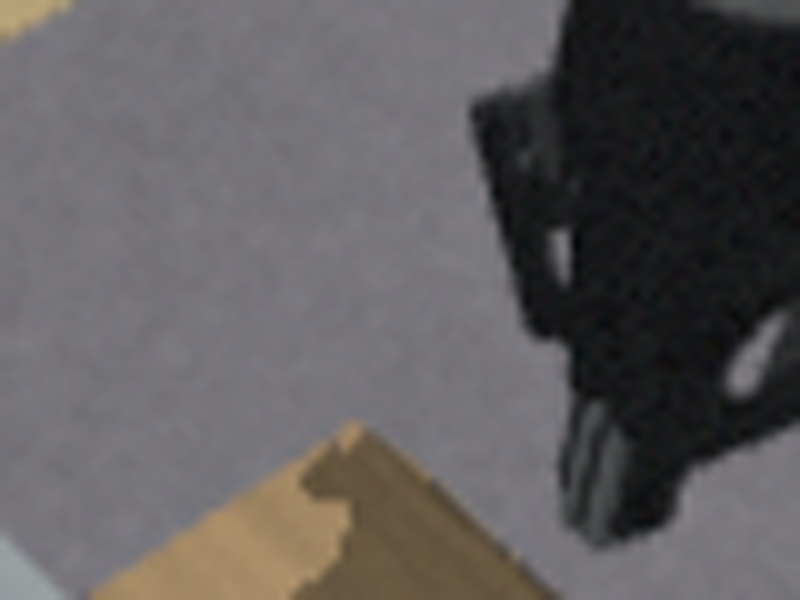

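```bash
python3 -m creep '[[0,0.011,0,2.7,0,2.9,1],[0,0,0,2.7,0,2.9,1]]'; python3 -m creep '[[0,0,0,1.7,0,1.8,1]]'; python3 -m creep '[[0,0,0,1.7,0,1.8,1]]'
```

```text
clock: 14.7
eef_pos: [513.0, 29.3, 211.5]
tcp_rot: [3.139, -0.3, -0.046]
contact_force: [0.8, 0.1, -0.4]
opening: -0.002
clock: 14.78
eef_pos: [515.4, 29.1, 210.4]
tcp_rot: [3.139, -0.301, -0.045]
contact_force: [0.2, -1.2, 0.3]
opening: -0.0
clock: 14.87
eef_pos: [517.7, 29.0, 209.2]
tcp_rot: [3.139, -0.301, -0.045]
contact_force: [-0.0, -0.3, -0.6]
opening: -0.003
```

```bash
python3 -m creep '[[0,0,0,1.4,0,1.5,1]]'; python3 -c "
from h import *
print(rv([np.pi,-.3,-.052]))
s=sense();p=s['eef_pos'];Rm=R.from_euler('xyz',s['tcp_rot']).as_matrix();print(p+Rm@[11,0,173.4])
save('scene','s14');crop('s14',210,225,100,75,'s14c')"
```

```text
clock: 14.95
eef_pos: [519.4, 28.9, 208.1]
tcp_rot: [3.139, -0.3, -0.045]
contact_force: [-17.6, 1.5, 26.1]
opening: -0.003
[ 0.001 -0.     0.006]
[581.12636013  25.69159551  45.74059622]
k 8.0
```

View pics/s14c.png

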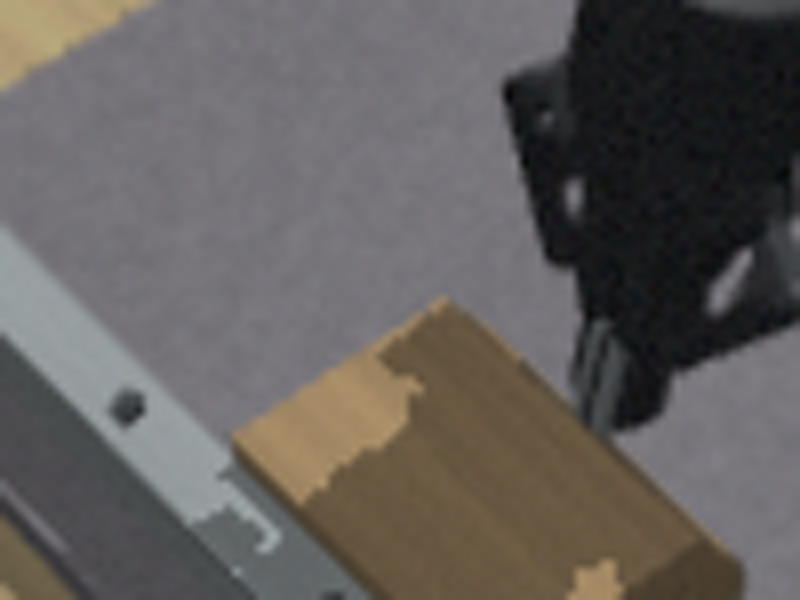

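```bash
python3 -m creep '[[0,0,0,1.9,0,0.6,1]]';python3 -m creep '[[0,0,0,1.9,0,0.6,1]]'; python3 -c "
from h import *
print(sense()['contact_force'],sense()['eef_pos'])
for i in range(3):
    grab_frame('scene'); print(sense()['contact_force'],sense()['eef_pos'])"
```

```text
clock: 15.08
eef_pos: [520.1, 28.9, 208.3]
tcp_rot: [3.139, -0.297, -0.045]
contact_force: [-19.6, 4.3, 25.2]
opening: -0.002
clock: 15.17
eef_pos: [520.6, 28.9, 208.5]
tcp_rot: [3.138, -0.293, -0.045]
contact_force: [-16.5, 3.7, 22.8]
opening: -0.0
[-16.4551427    3.69060369  22.83804774] [520.58575109  28.93421353 208.54147187]
[-14.88513389   4.03103651  20.46609931] [520.59932636  28.96646088 208.59117445]
[-14.3690651    2.78816943  19.37918549] [520.54216063  28.98509823 208.61200224]
[-14.47696244   2.66898111  19.01628182] [520.50465558  28.96770401 208.56497647]
```

```bash
python3 -m creep '[[0,0,0,1.9,0,-1,1]]'; python3 -c "
from h import *
print(sense()['contact_force'],sense()['eef_pos'])
for i in range(4):
    grab_frame('scene'); print(sense()['contact_force'],sense()['eef_pos'])"
```

```text
clock: 15.4
eef_pos: [521.0, 29.0, 210.0]
tcp_rot: [3.138, -0.292, -0.045]
contact_force: [-0.1, 1.3, -0.3]
opening: 0.003
[-0.06021101  1.26878558 -0.26655717] [521.02364655  29.0161521  210.03715936]
[-6.8748722   2.35054541  3.0340716 ] [521.51686828  28.98452259 210.32690465]
[-7.14118366  2.68134311  9.7228802 ] [521.48068695  29.00621533 210.18884962]
[-7.89429648  1.9887428  10.49004206] [521.51850517  28.9708116  210.18017849]
[-8.13361841  1.81422234 10.1938307 ] [521.47241085  28.99587616 210.17083039]
```

```bash
cat > w.py <<'E'
from h import *
for i in range(4):
    print(sense()['contact_force'].round(1),sense()['eef_pos'].round(2),sense()['tcp_rot'].round(4)); grab_frame('top')
E
python3 -m creep '[[0,0,0,3.2,0,-0.1,1]]'; python3 w.py
```

```text
clock: 15.68
eef_pos: [522.5, 28.9, 210.5]
tcp_rot: [3.138, -0.287, -0.045]
contact_force: [-17.4, 6.2, 8.2]
opening: -0.001
[-17.4   6.2   8.2] [522.48  28.93 210.51] [ 3.1376 -0.287  -0.0452]
[-13.2   5.1  10.7] [522.54  28.97 210.53] [ 3.1375 -0.2861 -0.0452]
[-13.9   4.3  10.5] [522.53  28.99 210.53] [ 3.1376 -0.2866 -0.0452]
[-13.2   3.9  11.5] [522.47  28.99 210.48] [ 3.1376 -0.2866 -0.0452]
```

```bash
python3 -m creep '[[0,0.006,0,3.8,-0.5,-0.1,1]]'; python3 w.py
```

```text
clock: 15.97
eef_pos: [523.0, 29.3, 210.6]
tcp_rot: [3.136, -0.285, -0.045]
contact_force: [-21.9, 1.5, 16.8]
opening: 0.003
[-21.9   1.5  16.8] [522.99  29.25 210.59] [ 3.1365 -0.2845 -0.0451]
[-18.8   2.5  15.1] [522.99  29.25 210.6 ] [ 3.1363 -0.284  -0.0451]
[-18.4   1.3  14.4] [522.93  29.22 210.58] [ 3.1364 -0.2842 -0.0452]
[-18.    1.9  15.8] [522.94  29.24 210.6 ] [ 3.1364 -0.2844 -0.0451]
```

```bash
python3 -m creep '[[0,0.004,0,3.5,-0.4,-0.5,1]]'; python3 w.py
```

```text
clock: 16.25
eef_pos: [523.4, 29.4, 211.0]
tcp_rot: [3.135, -0.281, -0.045]
contact_force: [-9.5, 1.5, 3.1]
opening: -0.0
[-9.5  1.5  3.1] [523.36  29.38 210.96] [ 3.1355 -0.2812 -0.0452]
[-12.6   1.5   7.3] [523.48  29.39 210.93] [ 3.1354 -0.2807 -0.0452]
[-14.1   1.4   8.2] [523.46  29.37 210.88] [ 3.1354 -0.2809 -0.0452]
[-13.6   1.3  10.2] [523.46  29.36 210.86] [ 3.1354 -0.281  -0.0452]
```

```bash
python3 -m creep '[[0,0.004,0,4.2,-0.3,-0.5,1]]'; python3 w.py; python3 w.py
```

```text
clock: 16.53
eef_pos: [524.2, 29.4, 211.2]
tcp_rot: [3.134, -0.277, -0.045]
contact_force: [-15.9, 4.9, 7.2]
opening: 0.001
[-15.9   4.9   7.2] [524.23  29.43 211.16] [ 3.1344 -0.2766 -0.0453]
[-15.2   4.1   8.9] [524.3   29.49 211.17] [ 3.1343 -0.2759 -0.0453]
[-15.    2.2   9.2] [524.28  29.5  211.15] [ 3.1344 -0.2762 -0.0452]
[-15.5   3.    9.9] [524.23  29.49 211.13] [ 3.1344 -0.2763 -0.0452]
[-15.6   3.   10.1] [524.21  29.49 211.12] [ 3.1344 -0.2763 -0.0452]
[-15.1   2.4   9. ] [524.22  29.48 211.14] [ 3.1344 -0.2764 -0.0452]
[-15.    4.    9.5] [524.22  29.48 211.15] [ 3.1344 -0.2764 -0.0452]
[-15.3   3.4   8.8] [524.21  29.48 211.13] [ 3.1344 -0.2764 -0.0452]
```

```bash
python3 -m creep '[[0,0.006,0,4.4,-0.7,-0.4,1]]'; python3 w.py; python3 -c "
from h import *
s=sense();p=s['eef_pos'];Rm=R.from_euler('xyz',s['tcp_rot']).as_matrix();print(p+Rm@[11,0,173.4])
save('scene','s15');crop('s15',190,220,120,90,'s15c');save('top','t15');crop('t15',220,130,200,150,'t15c');print(s['contact_force'])"
```

```text
clock: 17.02
eef_pos: [524.9, 29.8, 211.3]
tcp_rot: [3.133, -0.273, -0.045]
contact_force: [-20.0, -0.8, 13.5]
opening: -0.006
[-20.   -0.8  13.5] [524.87  29.8  211.27] [ 3.133  -0.273  -0.0452]
[-17.8   0.8  11.8] [524.93  29.81 211.31] [ 3.1328 -0.2724 -0.0452]
[-18.3   0.3  11.9] [524.88  29.78 211.29] [ 3.1329 -0.2726 -0.0452]
[-18.3   0.5  12.2] [524.87  29.78 211.3 ] [ 3.133  -0.2728 -0.0453]
[582.00432006  25.67330847  47.25000046]
k 6.666666666666667
k 4.0
[-17.19258682   1.08797821  11.09563334]
```

View pics/s15c.png

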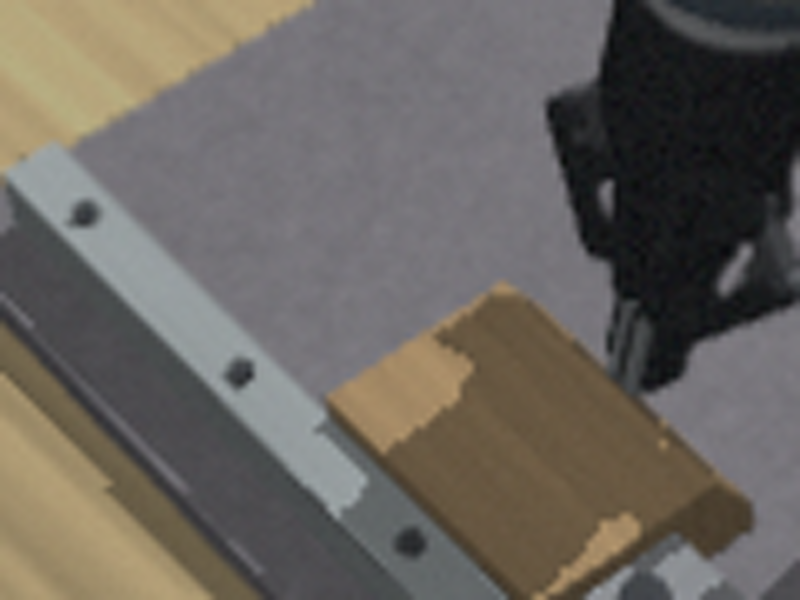

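View pics/t15c.png

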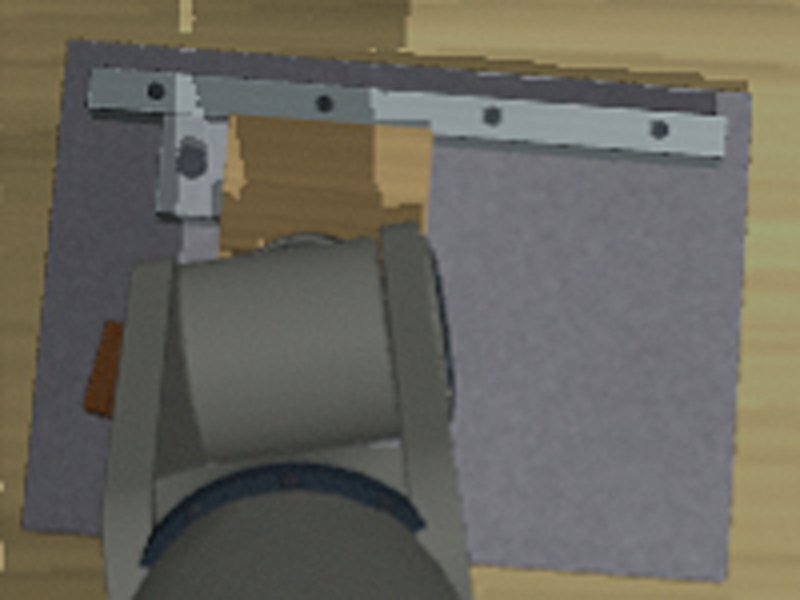

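```bash
python3 -c "
from h import *
crop('t15',262,145,72,54,'t15d')
crop('s15',240,275,64,48,'s15d')"
```

```text
k 11.11111111111111
k 12.5
```

View pics/t15d.png

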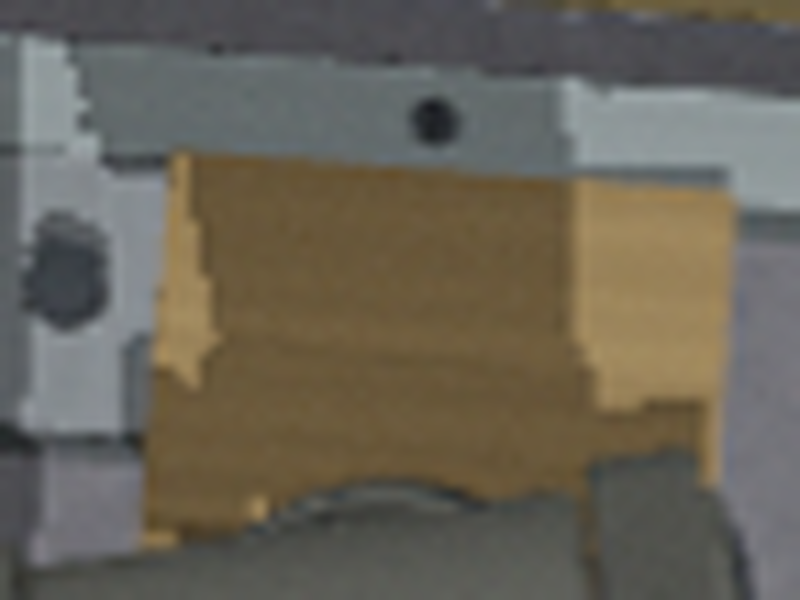

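View pics/s15d.png

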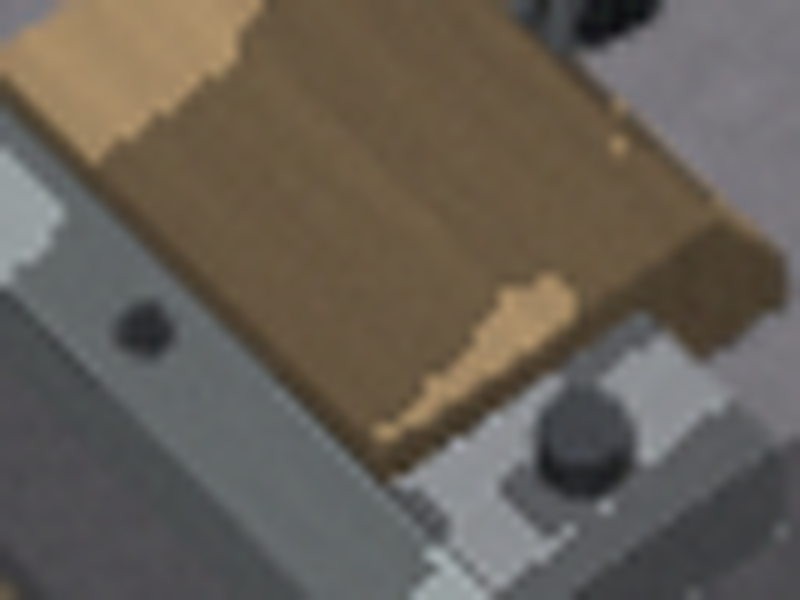

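```bash
python3 -c "
from h import *
s=sense();print(s['contact_force'],s['clock'],s['eef_pos']);print(job.sign_off());print(sense()['contact_force'])"
```

```text
[-17.82098032   1.61777732  11.39128836] 17.3167 [524.8514132   29.76898077 211.30403995]
the job is handed in; nothing more can be done
None
the job is handed in; nothing more can be done
```

The blank is home against the fence and the stop, and I handed the job in at 17.3 s with the fingertips still pressing on the middle of its bevel.

**How it went:** I pushed the blank square onto the fence with the open fingertips. Then I slid it along the fence with the half-closed fingers until the force against the stop rose to about 20 N. For the final press I used the closed fingertips, tilted about 16 degrees, on the bevel.

**Last checks:**
- **Push:** the reading was steady at about 18 N sideways and 11 N down, 21 N in total, with about 1.5 N along the fence. Early tries while settling the press were wrong: some pushed harder down than sideways (up to 26 N down). I corrected this row by row.
- **Fit:** the last pictures show no gap at the fence or the stop. Before the final press I measured the blank's skew to the fence at about 0.002 rad.
- **Flatness and bystanders:** the blank looks flat. The offcut stayed where it was on the jig; I did not measure the other bystanders again.

**Disagreement:** the two cameras differed by up to about 10 mm in world y. I placed the tool using contact and a value between the two, and touched the bevel close to its middle as predicted.

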